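# Start the rotor hold-down screw in the centrifuge hub

## Robot

A 6-joint arm with a two-finger parallel gripper is mounted at the origin on the work surface. World frame = base frame: x ahead of the robot, y to its left, z up, the work surface at z = 0. Lengths are in m, angles in degrees, forces in N, time in s.
With the tool pointing down it reaches from about 0.35 to 0.875 m from the base axis. Payload 4.2 kg.
Tool frame: the origin (TCP) lies midway between the tips of the shut fingers; the grasp point (between the pads) lies 19 mm behind it (r.pinch_z is the distance from the TCP to the grasp point, in m); z points along the fingers, y is the line along which they close (so a half turn about z gives the same grasp; the last joint's range is limited). The gripper opens to 87 mm and grips with 3 to 60 N. Pads are 19 mm wide; open, the fingers measure 117 mm over their backs; the gripper's body (75 mm by 190 mm) begins 51 mm behind the grasp point.
Start: joints at [-51.073, 22.042, 0.453, 0, -68.411, -14.817], TCP at [0.255, -0.57, 0.223] pointing down, gripper open.
Joint ranges: [-179.83, 179.83], [-69.29, 118.12], [-61.27, 80.66], [-181.25, 117.63], [-171.15, -9.14], [-177.46, 177.46]. Speed limits (degrees/s): [159.86, 159.86, 180, 180, 180, 180].

## Interface

Orientations are given as a 3x3 rotation matrix whose columns are the frame's x, y, z axes.
In Python, from station import r, imaging, models gives the robot as it stands. The module is installed in compiled form; this text tells all that it offers.
- The arm moves only by the tool apply_moves, never from a script. Its argument "moves" is a list of rows, each a list of 2 entries, a list of its own where there are three numbers: the shift along the tool's x, y, z in m, then the turn about the tool's z in degrees. A call has 1 to 5 rows; each row shifts and turns the commanded pose from where the row before left it, along the tool's axes as they then stand; what a row does not reach is not made up. A row lasts 1/12 s, in which the tool goes at most 41.7 mm and 7.16 degrees, less where a joint would pass 70% of its speed; a pose out of reach is approached as far as the arm can. A call is refused whole if a number of a shift passes 0.0417 or a number of a turn 7.16, either way. A call with a gripper value outside its range is refused whole. "hand" is the finger opening in m, from 0 to 0.087, set as the call begins (left out, the last holds). The fingers move at their own pace and stop on an object; the grip force is fixed at half the most. Time passes only in rows, so rows that do not move let the fingers close. It gives the time, the measured TCP pose, the force, the opening and the grip force at its end, in the units of the state.
- r.sense(): the state, without advancing time (a new reading comes with each control period).
- imaging.capture(name): name is "side" or "top" or "wrist"; returns a dict with "frame" (420x560x3 uint8, blue, green, red), "intrinsics" (3x3 intrinsics, pixels), "dist" ([k1, k2, p1, p2, k3] as OpenCV has them; the pictures are not rectified), "eye" and "orientation" of the camera in the world. Camera axes: x right, y down, z forward; pixel columns grow to the right and rows downward; lengths in m; the calibration is good to about 2 mm. A picture is of the moment at which its call begins. There is no depth.
- r.finish_job(): hands the job in; it is judged then, once.
Trained networks look in a picture, given as the dict that the camera call returned (one of the last four; its "shot" number tells which), for a name from the list of things; names that differ only in an ending like _2 or _b are one class to them, and where a whole thing is asked for, a point or a joint stands for the part that bears it (a point fixed in the world has none). Each returns a list of dicts, best first, with "confidence" (0 to 1); they miss things now and then, are a little off and sometimes report something else, mostly with a low value. They report only what shows in the picture. A call takes as long as a camera call. They do not tell look-alikes from the thing itself.
- models.cut_out(picture, target): "region" (420x560 bool, what is visible of it) and "extent" ([left, top, width, height] as shares, 0 to 1, of the picture: columns of its width, rows of its height, round what is visible of it).
- models.place_of(picture, target): "at" ([column, row] as shares, 0 to 1, of the picture: columns of its width, rows of its height: a listed point, or the origin of a listed thing).
The state is a dict: "time_s": time; "joints": joint angles; "joint_velocities": joint speeds; "effort": joint torques, N m; "tcp_pos": TCP position; "ee_rot": TCP orientation; "wrist_force": force on the tool from outside, world axes, zero at the start; "moment": the same for the moment, N m; "gripper_width": opening from 0.0 (shut) to 1.0 (fully open); "gripper_force": force on a finger pad.
Only numpy, scipy, OpenCV 4.12 (cv2) and the standard library are available. Lean on these libraries where they do the work, as an engineer would, in place of code of your own. Each camera call takes 0.05 s, during which the arm holds its last target. There are 200 camera calls.

## Task

Take the rotor's hold-down screw by its handle out of the white rack, lower it down the hub well of the centrifuge, feel for the start of the thread at the bottom (turn it lightly backwards until it drops in), then screw it in clockwise until its flange sits fully home on the hub, just snug, and let go. Never force it: pressing or wrenching it crosses the thread. Leave the bottle, the tip box, the lid and the tape roll alone.

Things in the scene. Friction and masses are not known exactly. Their poses are not given: they have to be found in the camera images.
- screw: loose steel hold-down screw, about 0.22 kg, upright in the rack's round hole, hanging by its flange. Origin on its axis at the UNDERSIDE of the flange; z up out of the handle, x along the handle's length. The flange is 40 mm across and 5 mm thick; below it a shank 26 mm across down to 46 mm under the origin, then a nose 16 mm across down to 66 mm.
- screw_grip (a point): on the screw's axis, 27 mm above its origin, same axes: place to grip the black upright handle block, 44 mm long (x), 14 mm wide (y), reaching from 5 to 37 mm above the origin; grip across the 14 mm from above.
- screw_lugs (a point): on the screw's axis, 63 mm below its origin, same axes: middle of the three round thread lugs, each 5 mm thick, that stand out of the nose to a radius of 13 mm, every 120 degrees, one of them under the +x end of the handle.
- rack: white plastic rack, 90 x 200 x 85 mm, fixed. Origin on the bench under the 35 mm round through hole that holds the screw; z up. It reaches 45 mm to the +y and 155 mm to the -y side of the hole, 45 mm either way in x. Three 21 mm blue tube caps rise 14 mm above its top, 100 to 130 mm to the -y side of the hole.
- centrifuge: white bench centrifuge, 240 (x) x 280 x 118 mm, fixed, lid off. In its bowl an aluminium rotor, 184 mm across, sloping up from 122 mm at its edge to 139 mm; tube lids reach 140 mm. From its middle stands a steel hub tube, 48 mm across, 150 mm above the bench. Origin on the bench under the hub's axis, z up. The motor shaft is braked and does not turn.
- well_mouth (a point): point on the hub's axis at its flat top rim, 150 mm above the bench; z up. The screw is home when its origin is here, flange on the rim. The well below is 29 mm across, its top 6 mm widening to 36 mm as a lead-in. Its thread is right-handed: clockwise from above drives the screw down, 4.5 mm per radian, with about 1 mm axial play; 1.5 to 2.3 rad from slot to home.
- well_face (a point): point on the axis 48 mm below the rim: flat face of the oiled steel thread collar (bore 19 mm) with three entry slots for the lugs, every 120 degrees, 42 degrees wide; their turn differs each time and shows in no pose. Lugs on the face: screw origin 17.5 mm above home. In the slots: 7 to 9 mm above home; turning further counter-clockwise meets the slot's side.
- bottle: bystander: glass bottle with blue cap, 80 mm across, 190 mm high, origin under its centre.
- tip_box: bystander: green and orange plastic box, 80 x 115 x 75 mm, origin under its centre.
- lid: bystander: round grey centrifuge lid lying on the bench, 192 mm across, 42 mm high with its knob, origin under its centre.
- tape: bystander: yellow roll of tape, 90 mm across, 24 mm high, lying flat, origin under its centre.
Things that resemble listed ones, but are neither listed nor needed, are in the scene too. Several things have the shape of the screw; the one meant has the colours described above.

How it is judged:
By the outcome, as a careful person would: the job done as asked, in the order asked, and still so for the second after the job is handed in, with the robot touching nothing.
It also fails if it takes over 58 s, if anything falls off the work surface, if the arm or the gripper's body presses on something with over 40 N, if the wrist force passes 120 N, or if a joint passes its speed limit or range.

## Working session

There is one attempt and no reset: what is moved stays moved. The work goes in short steps, Python scripts to look and compute and a tool call to move; the robot and the scene stay as the last step left them, time stands still between calls to the robot, and variables do not carry over. Pictures are saved under pics/ and viewed, at most 10 in all, crops included, and the job is handed in when it is done.

Besides the shell and the picture viewer there is one more tool, called after "Request:" by a JSON object that holds its "api" and its "payload". apply_moves: Moves the arm, as the interface text tells. Its arguments: {"type":"object","properties":{"moves":{"type":"array"},"hand":{"type":"number"}},"required":["moves"]}

```bash
mkdir -p pics; cat >h.py <<'E'
import numpy as np, cv2
from station import r, imaging, models
def ray(p,uv):
    q=cv2.undistortPoints(np.array([[uv]],float),np.array(p["intrinsics"]),np.array(p["dist"]))[0,0]
    d=np.array(p["orientation"])@np.array([q[0],q[1],1.]);return np.array(p["eye"]),d/np.linalg.norm(d)
def onz(p,uv,z):
    e,d=ray(p,uv);return e+d*(z-e[2])/d[2]
def tri(rs):
    A=np.zeros((3,3));b=np.zeros(3)
    for e,d in rs:
        M=np.eye(3)-np.outer(d,d);A+=M;b+=M@e
    return np.linalg.solve(A,b)
def proj(p,X):
    R=np.array(p["orientation"]);t=-R.T@np.array(p["eye"])
    return cv2.projectPoints(np.array([X],float),cv2.Rodrigues(R.T)[0],t,np.array(p["intrinsics"]),np.array(p["dist"]))[0].reshape(-1,2)[0]
E
python3 - <<'E'
from h import *
s=r.sense();print({k:np.round(v,3).tolist() for k,v in s.items()},r.pinch_z)
ims=[]
for n in("side","top"):
    p=imaging.capture(n);ims.append(p["frame"]);print(n,np.round(p["eye"],3))
    for t in("screw","screw_grip","rack","well_mouth","centrifuge"):
        for d in models.place_of(p,t)[:5]:
            uv=np.array(d["at"])*[560,420];print(t,round(d["confidence"],2),uv.round(1),onz(p,uv,{"screw":.085,"screw_grip":.112,"well_mouth":.15}.get(t,0)).round(3))
for n,i in zip(("side","top"),ims): cv2.imwrite(f"pics/{n}0.png",i)
E
```

```text
{'time_s': 0.0, 'joints': [-51.074, 22.092, 0.379, -0.03, -68.412, -14.815], 'joint_velocities': [-0.061, -0.081, -0.029, -0.007, 0.034, -0.014], 'effort': [0.001, -39.067, 18.741, 4.22, 0.011, -0.0], 'tcp_pos': [0.255, -0.57, 0.221], 'ee_rot': [[-0.913, -0.408, -0.001], [-0.408, 0.913, 0.002], [0.0, 0.002, -1.0]], 'wrist_force': [0.424, -0.682, -0.547], 'moment': [0.003, -0.031, -0.008], 'gripper_force': 0.0, 'gripper_width': 1.003} 0.0187
side [ 0.182 -1.048  0.684]
screw 0.83 [283.3 264.8] [ 0.467 -0.248  0.085]
screw 0.71 [258.6 242.1] [ 0.44  -0.143  0.085]
screw_grip 0.61 [257.4 229.3] [ 0.441 -0.128  0.112]
screw_grip 0.5 [281.  254.3] [ 0.462 -0.245  0.112]
screw_grip 0.23 [284.  264.9] [ 0.455 -0.285  0.112]
rack 0.61 [281.  291.8] [ 0.467 -0.236  0.   ]
well_mouth 0.77 [257.3 156.9] [0.539 0.222 0.15 ]
well_mouth 0.73 [284.9 261.2] [ 0.443 -0.324  0.15 ]
centrifuge 0.75 [257.  203.7] [0.533 0.203 0.   ]
centrifuge 0.63 [283.3 255.5] [ 0.52  -0.094  0.   ]
top [ 0.421 -0.05   1.008]
screw 0.8 [295.  249.7] [ 0.449 -0.11   0.085]
screw 0.78 [350.4 242.3] [ 0.467 -0.239  0.085]
screw 0.62 [317.2 286.4] [ 0.365 -0.161  0.085]
screw_grip 0.83 [355.8 239.1] [ 0.473 -0.246  0.112]
screw_grip 0.8 [295.7 252. ] [ 0.443 -0.109  0.112]
screw_grip 0.47 [321.6 287.5] [ 0.364 -0.167  0.112]
screw_grip 0.41 [175.1 217.4] [0.518 0.163 0.112]
rack 0.63 [341.2 241.3] [ 0.473 -0.233  0.   ]
centrifuge 0.71 [175.8 215.7] [0.535 0.189 0.   ]
```

View pics/side0.png

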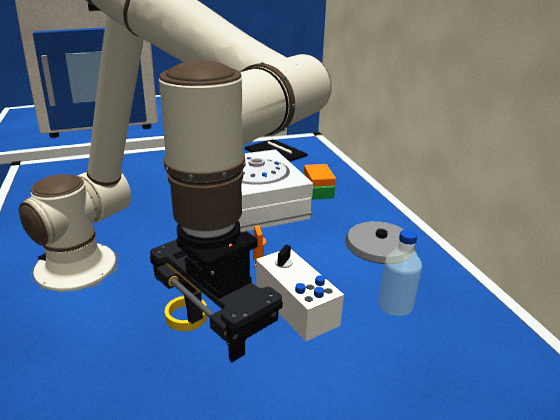

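View pics/top0.png

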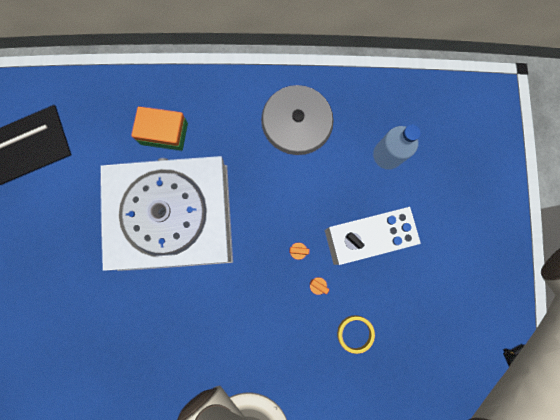

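Candidates for the screw in the top view: black handle in the white rack at (355,240), orange look-alike at (299,251) and orange look-alike at (319,286). I choose the black one in the rack. In the side view it is at (284,255), and the hub is at (159,211) in the top view. Next I check it in a close crop and measure its yaw.

```bash
python3 - <<'E'
from h import *
p=imaging.capture("top");f=p["frame"]
c=cv2.resize(f[205:285,320:430],None,fx=6,fy=6,interpolation=cv2.INTER_CUBIC);cv2.imwrite("pics/crop1.png",c)
g=f.max(2);m=np.zeros_like(g);m[225:258,338:372]=(g[225:258,338:372]<60)
n,l,st,ce=cv2.connectedComponentsWithStats(m);k=1+np.argmax(st[1:,4]);print(st[k],ce[k])
ys,xs=np.where(l==k);P=np.array([onz(p,(x,y),.115)[:2] for x,y in zip(xs,ys)])
print(cv2.minAreaRect(P.astype(np.float32)*1000))
mu=P.mean(0);w,v=np.linalg.eigh(np.cov((P-mu).T));print(mu.round(4),np.degrees(np.arctan2(*v[::-1,1])),np.sqrt(w*12))
# hub rim
h=cv2.resize(f[170:255,115:205],None,fx=6,fy=6,interpolation=cv2.INTER_CUBIC);cv2.imwrite("pics/hub.png",h)
print(onz(p,(159,211),.15))
ps=imaging.capture("side")
for d in models.place_of(ps,"well_mouth")[:2]:print(np.array(d["at"])*[560,420])
print(tri([ray(p,(159,211)),ray(ps,(257.3,157))]), tri([ray(p,ce[k]),ray(ps,(284,255))]))
E
```

```text
[346 233  18  15  81] [354.41975309 240.49382716]
((469.71392822265625, -242.5795135498047), (42.06239318847656, 15.83752727508545), 48.103965759277344)
[ 0.4692 -0.2419] 51.24193459800141 [0.01830624 0.04370572]
[0.52787849 0.19017903 0.15      ]
[255.472 158.718]
[0.52734442 0.18563679 0.1650545 ] [ 0.46933589 -0.24339279  0.10780556]
```

View pics/crop1.png

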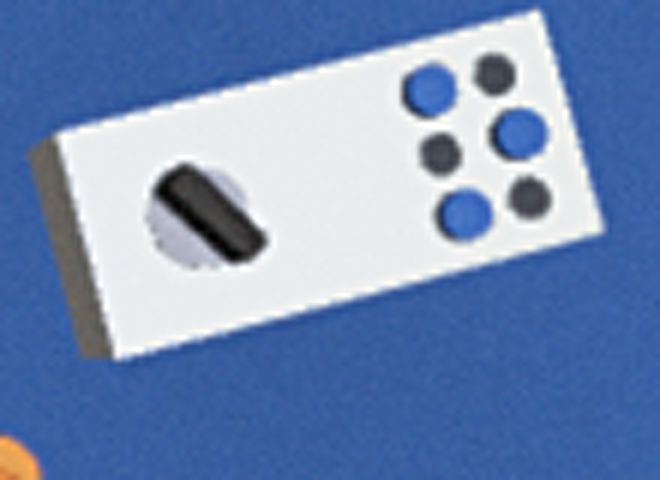

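The crop shows the steel flange with the black handle at crop (212,213), in the white rack, so this is the right screw. Its handle runs at yaw ~50° and it sits at (0.469,-0.242). I move above it.

Request:
{"api": "apply_moves", "payload": {"moves": [[[-0.033, 0.0212, -0.003], 0], [[-0.033, 0.0212, -0.003], 0], [[-0.033, 0.0212, -0.003], 0], [[-0.033, 0.0212, -0.003], 0], [[-0.033, 0.0212, -0.003], 0]], "hand": 0.06}}

```text
time_s: 1.17
tcp_pos: [0.3632, -0.4048, 0.2378]
ee_rot: [[-0.913, -0.408, 0.0], [-0.408, 0.913, -0.0], [-0.0, -0.0, -1.0]]
wrist_force: [1.5, 0.3, 0.3]
gripper_width: 0.728
gripper_force: 0.0
```

Request:
{"api": "apply_moves", "payload": {"moves": [[[-0.033, 0.0212, -0.003], 0], [[-0.033, 0.0212, -0.003], 0], [[-0.033, 0.0212, -0.003], 0], [[-0.033, 0.0212, -0.003], 0], [[-0.033, 0.0212, -0.003], 0]]}}

```text
time_s: 1.58
tcp_pos: [0.4706, -0.2403, 0.2531]
ee_rot: [[-0.913, -0.409, 0.001], [-0.409, 0.913, -0.0], [-0.001, -0.001, -1.0]]
wrist_force: [0.9, -0.3, -0.4]
gripper_width: 0.687
gripper_force: 0.0
```

Request:
{"api": "apply_moves", "payload": {"moves": [[[0, 0, 0], -6.5], [[0, 0, 0], -6.5], [[0, 0, 0], -6.5], [[0, 0, 0], -6.5], [[0, 0, 0], 0]]}}

```text
time_s: 2.0
tcp_pos: [0.47, -0.2419, 0.2527]
ee_rot: [[-0.639, -0.769, 0.0], [-0.769, 0.639, -0.0], [-0.0, -0.0, -1.0]]
wrist_force: [-0.1, 0.1, 0.5]
gripper_width: 0.688
gripper_force: 0.0
```

```bash
python3 - <<'E'
from h import *
s=r.sense();print({k:np.round(s[k],3).tolist() for k in("time_s","joints","tcp_pos","ee_rot","wrist_force")})
p=imaging.capture("wrist");cv2.imwrite("pics/w1.png",p["frame"]);print(np.round(p["eye"],3))
for t,z in(("screw",.085),("screw_grip",.112)):
  for d in models.place_of(p,t)[:3]:
    uv=np.array(d["at"])*[560,420];print(t,round(d["confidence"],2),uv.round(1),onz(p,uv,z).round(4))
print(proj(p,[.469,-.242,.122]))
p=imaging.capture("top");f=p["frame"];cv2.imwrite("pics/hub2.png",cv2.resize(f[170:255,115:205],None,fx=6,fy=6,interpolation=cv2.INTER_CUBIC))
E
```

```text
{'time_s': 2.0, 'joints': [-9.638, 11.398, -10.195, 0.001, -68.393, -30.115], 'tcp_pos': [0.47, -0.242, 0.253], 'ee_rot': [[-0.639, -0.769, 0.0], [-0.769, 0.639, -0.0], [-0.0, -0.0, -1.0]], 'wrist_force': [-0.134, 0.127, 0.499]}
[ 0.42  -0.304  0.415]
screw 0.91 [277.7 186.4] [ 0.471  -0.2439  0.085 ]
screw 0.78 [372.  255.2] [ 0.4445 -0.1321  0.085 ]
screw 0.76 [415.7 177.1] [ 0.3687 -0.1699  0.085 ]
screw_grip 0.94 [280.7 190.2] [ 0.4671 -0.2446  0.112 ]
screw_grip 0.89 [427.4 177. ] [ 0.3653 -0.1748  0.112 ]
screw_grip 0.62 [379.1 267.9] [ 0.4449 -0.1319  0.112 ]
[280.97758618 197.0241324 ]
```

View pics/w1.png

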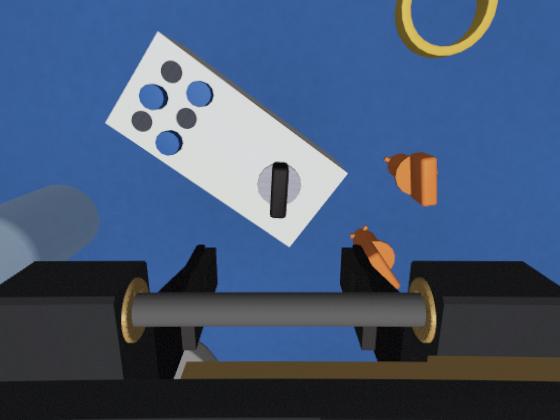

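The wrist view shows the handle at (279,190), upright in the frame and nearly aligned with the fingers, with the flange around it. The orange look-alikes are at (415,178) and (375,258). I refine centre and yaw from this picture.

```bash
python3 - <<'E'
from h import *
p=imaging.capture("wrist");f=p["frame"]
g=f.max(2);m=np.zeros_like(g);m[150:225,255:305]=g[150:225,255:305]<75
n,l,st,ce=cv2.connectedComponentsWithStats(m);k=1+np.argmax(st[1:,4]);print(st[k],ce[k])
ys,xs=np.where(l==k)
# render handle box hull, fit x,y,yaw
from scipy.optimize import least_squares
obs=(l==k).astype(np.uint8); 
def mask(v):
    c,s=np.cos(v[2]),np.sin(v[2]);pts=[]
    for a in(-.022,.022):
        for b in(-.007,.007):
            for z in(.090,.122): pts.append(proj(p,[v[0]+a*c-b*s,v[1]+a*s+b*c,z]))
    h=cv2.convexHull(np.array(pts,np.float32));im=np.zeros((420,560),np.uint8);cv2.fillConvexPoly(im,np.round(h*16).astype(int),1,shift=4);return im
from scipy.optimize import minimize
cost=lambda v:np.sum(mask([v[0]/1e3,v[1]/1e3,np.radians(v[2])])!=obs)
b=minimize(cost,[469,-242,50],method="Nelder-Mead",options=dict(initial_simplex=[[465,-246,46],[474,-243,50],[469,-238,54],[469,-247,53]]))
print(b.x,b.fun,obs.sum())
# hub from top
p=imaging.capture("top");g=cv2.cvtColor(p["frame"],cv2.COLOR_BGR2GRAY)[190:232,138:182]
print(cv2.resize(g,None,fx=1,fy=1)[10:34,8:36])
E
```

```text
[270 163  18  55 863] [278.71726535 189.94206257]
[ 469.05275314 -244.65494572   50.46951832] 187.0 863
[[184 182 178 184 184 184 182 182 181 176 172 172 172 169 167 173 180 182
  185 185 184 186 184 184 182 185 180 180]
 [183 184 187 183 184 186 180 175 170 170 170 169 163 166 166 167 168 172
  163 180 186 182 185 181 185 187 181 181]
 [182 187 181 185 187 178 173 164 172 165 170 161 150 154 158 164 170 167
  164 159 158 180 186 183 184 183 185 186]
 [187 187 184 188 177 170 169 168 156 141 126 116 110 115 117 130 153 169
  169 161 133 138 176 185 182 183 186 181]
 [184 181 184 182 170 166 166 157 133 101  89  84  77  73  75  86 110 132
  161 168 158 131 137 180 182 182 185 183]
 [186 182 184 174 165 167 156 125 104  86  74  72  62  69  66  67  70  92
  140 169 173 156 108 171 185 181 181 184]
 [181 184 179 168 166 153 128 104  86  78  70  71  72  76  70  70  58  68
   91 143 168 172 122 137 185 183 181 183]
 [183 183 173 162 164 141 107  90  77  79  72  74  72  71  70  68  71  54
   70 107 163 175 164 108 177 187 183 183]
 [187 179 173 166 155 124  95  79  76  76  79  78  76  72  7
[... 1112 characters left out ...]
186 187 187 186 176 165 162 169 164 144 125 114 107 110 135 161 170 170
  172 130  87 103 175 191 190 188 183 183]
 [184 186 185 188 188 179 169 168 165 165 170 170 166 167 175 178 170 167
  125  87 119 175 189 186 188 182 185 183]
 [184 185 184 186 187 189 182 173 171 163 166 170 172 172 171 164 132 115
   89 119 176 189 187 185 186 189 187 185]
 [183 187 186 186 185 185 187 186 182 165 148 143 141 131 119  97  81 121
  171 186 189 188 192 185 187 187 187 188]
 [185 187 184 185 186 183 186 188 187 188 183 169 156 154 157 173 185 182
  190 187 186 186 188 187 190 186 188 192]
 [183 179 185 187 183 186 187 186 188 187 191 186 185 190 188 188 195 187
  189 188 191 188 192 187 191 191 187 189]]
```

View pics/hub2.png

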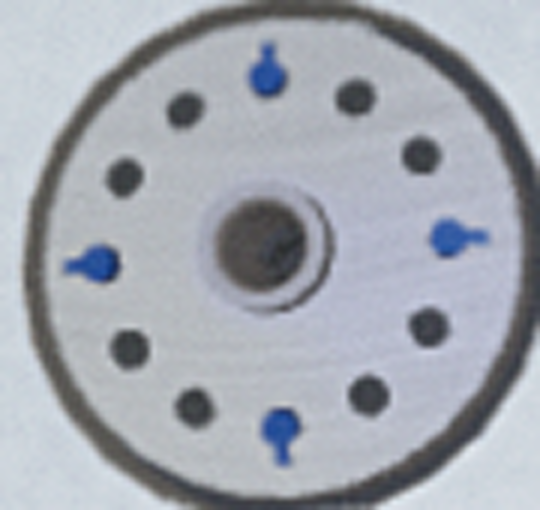

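The hub crop shows the rim centred at top pixel (158.4,210.3), which puts the hub at about (0.529,0.191). The wrist fit puts the handle at (0.469,-0.244) with yaw 50.5°. I descend and grip.

Request:
{"api": "apply_moves", "payload": {"moves": [[[0.001, 0, 0.04], 0], [[0.001, 0, 0.04], 0], [[0, 0, 0.035], 0], [[0, 0, 0.025], 0], [[0, 0, 0], 0]], "hand": 0.05}}

```text
time_s: 2.72
tcp_pos: [0.4646, -0.2427, 0.1072]
ee_rot: [[-0.643, -0.766, -0.011], [-0.766, 0.643, 0.003], [0.005, 0.011, -1.0]]
wrist_force: [-0.4, -0.5, -0.5]
gripper_width: 0.575
gripper_force: 0.0
```

Request:
{"api": "apply_moves", "payload": {"moves": [[[0, 0, 0.009], 0], [[0, 0, 0.009], 0], [[0, 0, 0], 0]]}}

```text
time_s: 2.97
tcp_pos: [0.4688, -0.2437, 0.0944]
ee_rot: [[-0.642, -0.767, 0.0], [-0.767, 0.642, 0.0], [-0.0, 0.0, -1.0]]
wrist_force: [0.4, -0.4, 0.3]
gripper_width: 0.579
gripper_force: 0.0
```

Request:
{"api": "apply_moves", "payload": {"moves": [[[0, 0, 0], 0], [[0, 0, 0], 0], [[0, 0, 0], 0], [[0, 0, 0], 0], [[0, 0, 0], 0]], "hand": 0.0}}

```text
time_s: 3.38
tcp_pos: [0.4689, -0.2438, 0.0951]
ee_rot: [[-0.641, -0.767, 0.001], [-0.767, 0.641, -0.0], [-0.001, -0.001, -1.0]]
wrist_force: [0.3, -0.8, 0.2]
gripper_width: 0.279
gripper_force: 0.0
```

Request:
{"api": "apply_moves", "payload": {"moves": [[[0, 0, 0], 0], [[0, 0, 0], 0], [[0, 0, 0], 0], [[0, 0, 0], 0], [[0, 0, 0], 0]]}}

```text
time_s: 3.8
tcp_pos: [0.4686, -0.2437, 0.0948]
ee_rot: [[-0.641, -0.767, -0.0], [-0.767, 0.641, -0.0], [0.0, 0.0, -1.0]]
wrist_force: [0.1, 0.4, 2.7]
gripper_width: 0.16
gripper_force: 29.7
```

Request:
{"api": "apply_moves", "payload": {"moves": [[[0, 0, -0.005], 0], [[0, 0, -0.02], 0], [[0, 0, -0.035], 0], [[0, 0, -0.035], 0], [[0, 0, -0.035], 0]]}}

```text
time_s: 4.22
tcp_pos: [0.468, -0.2434, 0.2253]
ee_rot: [[-0.641, -0.767, -0.002], [-0.767, 0.641, 0.001], [0.001, 0.002, -1.0]]
wrist_force: [0.8, -0.4, -2.3]
gripper_width: 0.16
gripper_force: 29.7
```

Request:
{"api": "apply_moves", "payload": {"moves": [[[0, 0, -0.03], 0], [[0, 0, -0.02], 0], [[0, 0, 0], 0]]}}

```text
time_s: 4.47
tcp_pos: [0.4708, -0.2445, 0.2796]
ee_rot: [[-0.641, -0.768, 0.01], [-0.768, 0.641, -0.003], [-0.004, -0.009, -1.0]]
wrist_force: [0.4, -0.1, -0.9]
gripper_width: 0.157
gripper_force: 29.7
```

Request:
{"api": "apply_moves", "payload": {"moves": [[[-0.015, 0.008, 0], 0], [[-0.033, 0.018, 0], 0], [[-0.033, 0.018, 0], 0], [[-0.033, 0.018, 0], 0], [[-0.033, 0.018, 0], 0]]}}

```text
time_s: 4.88
tcp_pos: [0.5005, -0.0779, 0.2725]
ee_rot: [[-0.642, -0.767, -0.003], [-0.767, 0.642, 0.001], [0.002, 0.003, -1.0]]
wrist_force: [1.4, -0.4, -1.1]
gripper_width: 0.156
gripper_force: 29.8
```

Request:
{"api": "apply_moves", "payload": {"moves": [[[-0.033, 0.018, 0], 0], [[-0.033, 0.018, 0], 0], [[-0.033, 0.018, 0], 0], [[-0.033, 0.018, 0], 0], [[-0.033, 0.018, 0], 0]]}}

```text
time_s: 5.3
tcp_pos: [0.5373, 0.1065, 0.2724]
ee_rot: [[-0.641, -0.767, -0.003], [-0.767, 0.641, -0.001], [0.003, 0.002, -1.0]]
wrist_force: [0.5, 0.1, -2.5]
gripper_width: 0.153
gripper_force: 29.8
```

Request:
{"api": "apply_moves", "payload": {"moves": [[[-0.033, 0.018, 0], 0], [[-0.033, 0.018, 0], 0], [[-0.033, 0.018, 0], 0], [[-0.015, 0.01, 0], 0], [[0, 0, 0], 0]]}}

```text
time_s: 5.72
tcp_pos: [0.5618, 0.2368, 0.2712]
ee_rot: [[-0.639, -0.77, -0.004], [-0.77, 0.639, -0.001], [0.003, 0.002, -1.0]]
wrist_force: [-0.2, -0.4, -2.9]
gripper_width: 0.157
gripper_force: 29.8
```

Request:
{"api": "apply_moves", "payload": {"moves": [[[0, 0, 0], 0], [[0, 0, 0], 0]]}}

```text
time_s: 5.88
tcp_pos: [0.5616, 0.2324, 0.2732]
ee_rot: [[-0.642, -0.767, -0.002], [-0.767, 0.642, -0.001], [0.003, 0.001, -1.0]]
wrist_force: [-0.4, -0.3, -2.8]
gripper_width: 0.159
gripper_force: 29.8
```

```bash
python3 - <<'E'
from h import *
s=r.sense();print({k:np.round(s[k],3).tolist() for k in("time_s","joints","tcp_pos","ee_rot","wrist_force")})
p=imaging.capture("wrist");cv2.imwrite("pics/w2.png",p["frame"])
for t,z in(("well_mouth",.15),("screw_grip",.29),("screw_lugs",.2)):
  for d in models.place_of(p,t)[:2]:
    uv=np.array(d["at"])*[560,420];print(t,round(d["confidence"],2),uv.round(1),onz(p,uv,z).round(4))
print(proj(p,[.529,.191,.15]))
E
```

```text
{'time_s': 5.883, 'joints': [37.713, 18.768, 2.843, -0.021, -74.24, -77.62], 'tcp_pos': [0.562, 0.232, 0.273], 'ee_rot': [[-0.642, -0.767, -0.002], [-0.767, 0.642, -0.001], [0.003, 0.001, -1.0]], 'wrist_force': [-0.432, -0.301, -2.829]}
well_mouth 0.66 [279.4 133.8] [0.5278 0.1912 0.15  ]
screw_grip 0.66 [276.8 257.4] [0.5544 0.2205 0.29  ]
screw_grip 0.61 [277.6 287.2] [0.5633 0.2316 0.29  ]
screw_lugs 0.83 [280.5 217.5] [0.5601 0.2308 0.2   ]
[277.97388386 134.58128879]
```

View pics/w2.png

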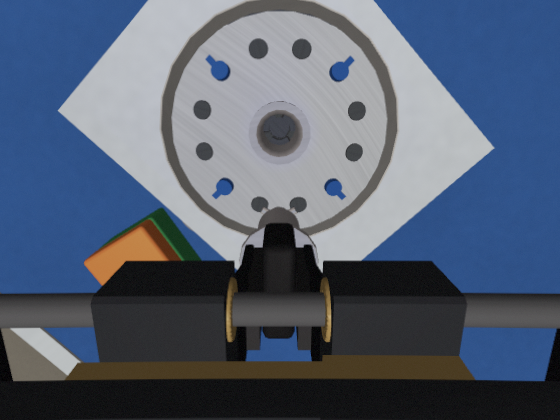

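The wrist view shows the hub rim at (279,133) and the screw's nose at (280,215) between the fingers. I fit the rim and nose precisely.

```bash
python3 - <<'E'
from h import *
p=imaging.capture("wrist");s=r.sense()
g=cv2.cvtColor(p["frame"],cv2.COLOR_BGR2GRAY)
# radial edge fit of rim outer (r=24mm) and lead-in edge (18mm) by projecting circles on z=.15
G=cv2.GaussianBlur(g,(0,0),1).astype(np.float32)
from scipy.optimize import minimize
a=np.linspace(0,2*np.pi,90,endpoint=False)
def samp(c,rad,z=.15):
    P=np.array([proj(p,[c[0]+rad*np.cos(t),c[1]+rad*np.sin(t),z]) for t in a],np.float32)
    return cv2.remap(G,P[:,0].reshape(-1,1),P[:,1].reshape(-1,1),cv2.INTER_LINEAR).ravel()
for R in(.018,.024):
    f=lambda v:-np.mean(np.abs(samp(v/1e3,R+.0008)-samp(v/1e3,R-.0008)))
    b=[minimize(f,[x,y],method="Nelder-Mead",options=dict(initial_simplex=[[x,y],[x+2,y],[x,y+2]])) for x,y in((528,191),(529,189),(526,192))]
    b=min(b,key=lambda q:q.fun);print(R,b.x.round(2),b.fun)
# bore profile along row/col
u,v=280,133
print("row",g[v,245:316]);print("col",g[95:175,u])
# nose: rows
for y in(212,218,224,228): print(y,g[y,250:312])
print(s["tcp_pos"],proj(p,list(s["tcp_pos"][:2])+[s["tcp_pos"][2]-.0758]),proj(p,list(s["tcp_pos"][:2])+[s["tcp_pos"][2]-.0558]))
E
```

```text
0.018 [527.77 191.07] -30.79345703125
0.024 [527.63 190.57] -9.77381706237793
row [169 169 170 170 166 156 155 155 156 157 157 153 133 102  92  82  73  65
  64  64  63  63  66  68  67  68  64  66  67  69  68  69  68  66  70  68
  71  70  70  68  66  66  59  58  65  68  68  68  69  70  75  74  75  77
  83  93 104 114 133 155 155 155 156 155 156 157 167 175 174 173 172]
col [169 169 171 174 173 151 151 154 155 156 155 157 157 158 127 105  94  86
  74  69  68  67  68  68  69  69  68  70  70  67  69  66  66  67  68  68
  71  69  68  69  66  59  52  48  66  70  69  66  67  73  72  74  76  78
  77  76  84  90 100 106 115 152 158 158 158 156 155 154 161 171 172 170
 171 171 171 169 170 170 170 170]
212 [168 168 169 168 167 167 167 167 168 165 141 148 159 159 156 129  97  76
  76  77  77  79  79  76  77  74  74  75  71  74  72  72  71  70  72  71
  70  67  67  70  80 102 136 161 159 158 145 140 167 170 173 170 169 170
 169 168 168 169 169 170 172 174]
218 [170 170 169 168 167 168 169 170 169 165 146  82  76  74  76  78  77  77
  76  77  78  77  79  76  76  76  75  76  75  74  74  72  69  73  72  71
  71  71  68  68  69  66  68  67  66  70  98 146 172 173 173 172 171 174
 174 171 170 170 170 168 168 168]
224 [168 168 168 168 169 170 171 166 140  77  75  75  75  72  73  70  50  36
  25  16   9   7  11  12   7   8   7  10   3   7   9  11   9  10  13  13
  12  10  13  16  30  43  58  66  65  66  66  65  86 145 170 171 170 171
 173 173 173 173 175 172 170 169]
228 [ 87  87  87  88  88  88  87  80  75  75  79  95 126 144 117  19   7   9
  10  12  14   8   6  14   6  17   3   5  10  10   8   9   7   9   7   9
  13  10  10   5   7  10   8  72 143 125  79  74  71  76  99  99  94  93
  92  93  93  93  94  93  93  93]
[0.56225633 0.2322076  0.27484131] [280.51294768 219.35936536] [280.70875266 229.51152503]
```

Request:
{"api": "apply_moves", "payload": {"moves": [[[0, 0, 0], -7], [[0, 0, 0], -7], [[0, 0, 0], -7], [[0, 0, 0], -7], [[0, 0, 0], -7]]}}

```text
time_s: 6.55
tcp_pos: [0.5623, 0.2325, 0.2749]
ee_rot: [[-0.08, -0.997, 0.0], [-0.997, 0.08, 0.0], [-0.0, -0.0, -1.0]]
wrist_force: [-0.2, 0.2, -2.4]
gripper_width: 0.159
gripper_force: 29.8
```

Request:
{"api": "apply_moves", "payload": {"moves": [[[0, 0, 0], -7], [[0, 0, 0], -7], [[0, 0, 0], -7], [[0, 0, 0], -7], [[0, 0, 0], -7]]}}

```text
time_s: 6.97
tcp_pos: [0.5623, 0.2326, 0.2749]
ee_rot: [[0.506, -0.862, 0.0], [-0.862, -0.506, 0.0], [-0.0, -0.0, -1.0]]
wrist_force: [-0.2, -1.2, -1.9]
gripper_width: 0.161
gripper_force: 29.8
```

Request:
{"api": "apply_moves", "payload": {"moves": [[[-0.021, 0.025, 0], 0], [[-0.021, 0.025, 0], 0], [[0, 0, 0], 0], [[0, 0, 0], 0], [[0, 0, 0], 0]]}}

```text
time_s: 7.38
tcp_pos: [0.4983, 0.2443, 0.2753]
ee_rot: [[0.502, -0.865, 0.002], [-0.865, -0.502, 0.001], [-0.0, -0.002, -1.0]]
wrist_force: [0.7, 0.6, -2.3]
gripper_width: 0.163
gripper_force: 30.0
```

```bash
cat >>h.py <<'E'
a_=np.linspace(0,2*np.pi,90,endpoint=False)
def rim(p,c0,R=.018,z=.15):
    from scipy.optimize import minimize
    G=cv2.GaussianBlur(cv2.cvtColor(p["frame"],cv2.COLOR_BGR2GRAY),(0,0),1).astype(np.float32)
    def samp(c,rad):
        P=np.array([proj(p,[c[0]+rad*np.cos(t),c[1]+rad*np.sin(t),z]) for t in a_],np.float32)
        return cv2.remap(G,P[:,0].reshape(-1,1),P[:,1].reshape(-1,1),cv2.INTER_LINEAR).ravel()
    f=lambda v:-np.mean(samp(v/1e3,R+.001)-samp(v/1e3,R-.001))
    x,y=c0
    b=min((minimize(f,[x+i,y+j],method="Nelder-Mead",options=dict(initial_simplex=[[x+i,y+j],[x+i+2,y+j],[x+i,y+j+2]])) for i,j in((0,0),(1,-2),(-2,1))),key=lambda q:q.fun)
    return b.x,b.fun
E
python3 - <<'E'
from h import *
s=r.sense();print({k:np.round(s[k],4).tolist() for k in("time_s","joints","tcp_pos","ee_rot","wrist_force")})
p=imaging.capture("wrist");g=cv2.cvtColor(p["frame"],cv2.COLOR_BGR2GRAY)
cv2.imwrite("pics/w3.png",p["frame"]);print(rim(p,(528,191)))
T=np.array(s["tcp_pos"]);print([proj(p,T-[0,0,d]) for d in(.0758,.0558)])
for y in(208,212,216,218):print(y,g[y,255:305])
t=imaging.capture("top");print("top",rim(t,(528,191)))
E
```

```text
{'time_s': 7.3833, 'joints': [42.8638, 13.2264, -4.5483, 0.0201, -72.12, -12.7663], 'tcp_pos': [0.4983, 0.2443, 0.2753], 'ee_rot': [[0.5016, -0.8651, 0.0016], [-0.8651, -0.5016, 0.001], [-0.0001, -0.0019, -1.0]], 'wrist_force': [0.7172, 0.5708, -2.3401]}
(array([527.77815474, 190.96514216]), np.float64(-37.82163619995117))
[array([276.73462625, 219.23432447]), array([276.56772542, 229.39315416])]
208 [171 172 174 173 173 173 167 126 147 140 129 125 141 158 172 170 152 115
  95  80  81  83  82  82  81  79  82  81  92 113 142 174 174 171 140 130
 127 137 141 123 152 177 178 177 178 174 173 176 180 179]
212 [173 173 173 174 172 146 149 160 162 159 132  90  79  80  80  79  82  82
  81  79  81  83  83  81  82  81  82  81  79  80  80  82  80  81  81  85
 111 143 164 163 160 147 161 173 176 178 179 177 177 177]
216 [174 176 175 174 174 169 136  90  77  76  76  79  79  79  80  79  80  82
  81  82  80  82  81  82  80  81  81  81  80  81  82  81  80  81  80  80
  81  79  78  82 107 153 179 178 176 177 177 177 178 177]
218 [176 175 174 173 167 121  74  75  75  77  76  78  81  79  80  79  80  81
  82  82  81  81  80  80  81  80  81  79  81  82  79  83  83  81  81  80
  80  79  80  77  80 107 152 176 176 176 178 177 176 173]
top (array([529.40149791, 193.20835685]), np.float64(-27.08864974975586))
```

Request:
{"api": "apply_moves", "payload": {"moves": [[[0.03, 0.0006, 0], 0], [[0.03, 0.0006, 0], 0], [[0, 0, 0.02], 0], [[0, 0, 0.02], 0], [[0, 0, 0], 0]]}}

```text
time_s: 7.9
tcp_pos: [0.5255, 0.19, 0.2299]
ee_rot: [[0.499, -0.867, -0.008], [-0.867, -0.499, -0.004], [-0.001, 0.009, -1.0]]
wrist_force: [0.2, -1.0, -4.1]
gripper_width: 0.159
gripper_force: 30.0
```

Request:
{"api": "apply_moves", "payload": {"moves": [[[0, 0, 0], 0], [[0, 0, 0], 0], [[0, 0, 0], 0]]}}

```text
time_s: 8.15
tcp_pos: [0.528, 0.1926, 0.236]
ee_rot: [[0.502, -0.865, 0.003], [-0.865, -0.502, 0.001], [0.0, -0.003, -1.0]]
wrist_force: [0.5, -0.8, -2.8]
gripper_width: 0.16
gripper_force: 30.0
```

```bash
python3 - <<'E'
from h import *
p=imaging.capture("side");s=r.sense();P=[s["tcp_pos"]];cv2.imwrite("pics/s3.png",cv2.resize(p["frame"][110:200,200:320],None,fx=6,fy=6,interpolation=cv2.INTER_CUBIC))
for i in range(3): q=imaging.capture("wrist");P.append(r.sense()["tcp_pos"])
print(np.round(P,4),s["time_s"]);g=cv2.cvtColor(q["frame"],cv2.COLOR_BGR2GRAY);print(rim(q,(528,191)))
cv2.imwrite("pics/w4.png",cv2.resize(q["frame"][130:280,190:370],None,fx=4,fy=4))
E
```

```text
[[0.5278 0.1926 0.236 ]
 [0.5276 0.1925 0.2358]
 [0.5274 0.1925 0.2356]
 [0.5273 0.1924 0.2354]] 8.2
(array([527.50698934, 191.40874754]), np.float64(-35.69713592529297))
```

View pics/s3.png

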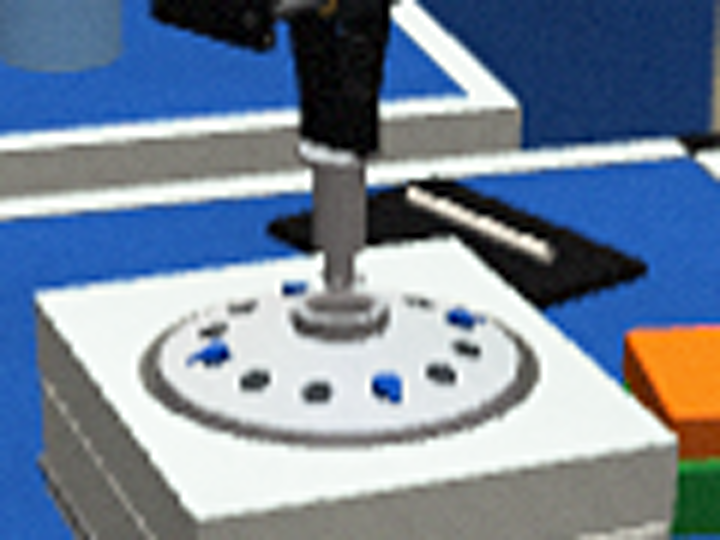

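View pics/w4.png

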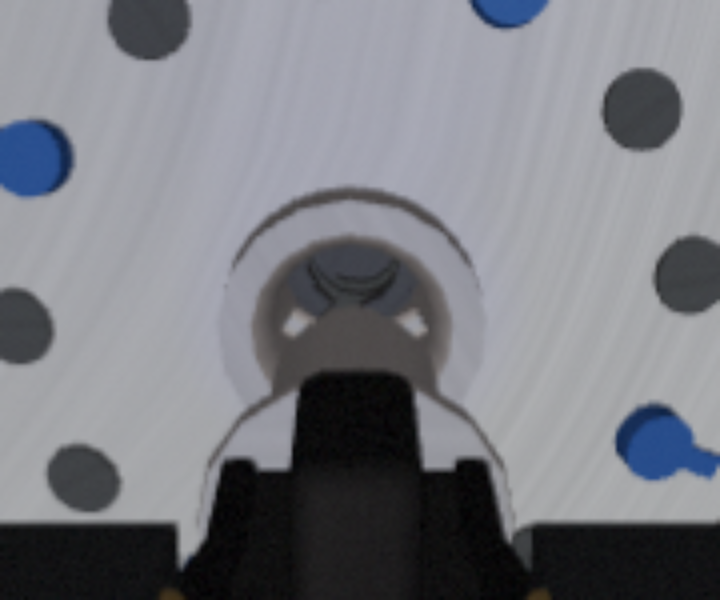

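The side crop shows the nose (340,280) right above the hub mouth (340,310). The wrist crop shows the shank centred on the bore at about x=352. I descend gently.

Request:
{"api": "apply_moves", "payload": {"moves": [[[0.0006, 0.0003, 0.006], 0], [[0, 0, 0.006], 0], [[0, 0, 0.006], 0], [[0, 0, 0.003], 0], [[0, 0, 0], 0]]}}

```text
time_s: 8.77
tcp_pos: [0.527, 0.1915, 0.2124]
ee_rot: [[0.502, -0.865, -0.001], [-0.865, -0.502, -0.0], [-0.0, 0.001, -1.0]]
wrist_force: [1.5, 1.6, -3.7]
gripper_width: 0.158
gripper_force: 30.0
```

Request:
{"api": "apply_moves", "payload": {"moves": [[[0, 0, 0.004], 0], [[0, 0, 0.004], 0], [[0, 0, 0.002], 0], [[0, 0, 0], 0], [[0, 0, 0], 0]]}}

```text
time_s: 9.18
tcp_pos: [0.5271, 0.1914, 0.2033]
ee_rot: [[0.502, -0.865, -0.0], [-0.865, -0.502, 0.0], [-0.0, 0.0, -1.0]]
wrist_force: [0.4, 1.2, -3.6]
gripper_width: 0.16
gripper_force: 30.0
```

Request:
{"api": "apply_moves", "payload": {"moves": [[[0, 0, 0.005], 0], [[0, 0, 0.005], 0], [[0, 0, 0.004], 0], [[0, 0, 0], 0], [[0, 0, 0], 0]]}}

```text
time_s: 9.6
tcp_pos: [0.5272, 0.1916, 0.1889]
ee_rot: [[0.502, -0.865, -0.0], [-0.865, -0.502, 0.0], [-0.0, -0.0, -1.0]]
wrist_force: [0.9, 2.7, -5.1]
gripper_width: 0.159
gripper_force: 30.0
```

Request:
{"api": "apply_moves", "payload": {"moves": [[[0, 0, 0.004], 0], [[0, 0, 0.003], 0], [[0, 0, 0], 0], [[0, 0, 0], 0]]}}

```text
time_s: 9.93
tcp_pos: [0.5273, 0.1916, 0.1822]
ee_rot: [[0.502, -0.865, 0.0], [-0.865, -0.502, 0.0], [-0.0, -0.001, -1.0]]
wrist_force: [2.6, 2.4, -3.1]
gripper_width: 0.158
gripper_force: 30.0
```

Request:
{"api": "apply_moves", "payload": {"moves": [[[-0.0003, -0.001, 0], 0], [[0, 0, 0], 0], [[0, 0, 0], 0]]}}

```text
time_s: 10.18
tcp_pos: [0.5274, 0.1918, 0.1823]
ee_rot: [[0.501, -0.865, -0.001], [-0.865, -0.501, -0.001], [0.0, 0.001, -1.0]]
wrist_force: [0.9, 0.9, -3.5]
gripper_width: 0.156
gripper_force: 30.0
```

Request:
{"api": "apply_moves", "payload": {"moves": [[[0, 0, 0.002], 0], [[0, 0, 0], 0], [[0, 0, 0.001], 0], [[0, 0, 0], 0], [[0, 0, 0], 0]]}}

```text
time_s: 10.6
tcp_pos: [0.5276, 0.1919, 0.1795]
ee_rot: [[0.502, -0.865, -0.001], [-0.865, -0.502, -0.0], [0.0, 0.001, -1.0]]
wrist_force: [0.8, 0.3, -2.6]
gripper_width: 0.161
gripper_force: 30.0
```

Side force is relieved. I now feel for the face.

Request:
{"api": "apply_moves", "payload": {"moves": [[[0, 0, 0.001], 0], [[0, 0, 0], 0], [[0, 0, 0.001], 0], [[0, 0, 0], 0], [[0, 0, 0], 0]]}}

```text
time_s: 11.02
tcp_pos: [0.5276, 0.1919, 0.1773]
ee_rot: [[0.502, -0.865, -0.001], [-0.865, -0.502, -0.0], [-0.0, 0.001, -1.0]]
wrist_force: [-0.6, -0.7, -2.5]
gripper_width: 0.157
gripper_force: 30.0
```

Request:
{"api": "apply_moves", "payload": {"moves": [[[0, 0, 0.0007], 0], [[0, 0, 0], 0], [[0, 0, 0], 0]]}}

```text
time_s: 11.27
tcp_pos: [0.5277, 0.192, 0.1768]
ee_rot: [[0.502, -0.865, -0.0], [-0.865, -0.502, -0.0], [0.0, 0.0, -1.0]]
wrist_force: [0.1, -0.0, -0.9]
gripper_width: 0.16
gripper_force: 30.0
```

Request:
{"api": "apply_moves", "payload": {"moves": [[[0, 0, 0.0006], 0], [[0, 0, 0], 0], [[0, 0, 0], 0]]}}

```text
time_s: 11.52
tcp_pos: [0.5279, 0.1921, 0.1764]
ee_rot: [[0.502, -0.865, 0.0], [-0.865, -0.502, 0.0], [0.0, -0.0, -1.0]]
wrist_force: [-0.3, 1.4, -0.9]
gripper_width: 0.157
gripper_force: 30.0
```

Request:
{"api": "apply_moves", "payload": {"moves": [[[0, 0, 0], -4], [[0, 0, 0], -4], [[0, 0, 0], 0]]}}

```text
time_s: 11.77
tcp_pos: [0.5283, 0.1924, 0.177]
ee_rot: [[0.618, -0.786, 0.002], [-0.786, -0.618, 0.001], [0.0, -0.002, -1.0]]
wrist_force: [-0.2, -0.4, 1.2]
gripper_width: 0.156
gripper_force: 30.0
```

```bash
python3 -c "
from h import *
s=r.sense();print({k:np.round(s[k],4).tolist() for k in('joints','tcp_pos','wrist_force','moment')})"
```

```text
{'joints': [36.5339, 18.0638, -12.4632, 0.0268, -59.3799, 1.6501], 'tcp_pos': [0.5283, 0.1924, 0.177], 'wrist_force': [-0.1855, -0.3679, 1.174], 'moment': [0.0696, 0.0964, 0.0121]}
```

On the face with light contact, about 3.5 N net of weight. I turn counter-clockwise.

Request:
{"api": "apply_moves", "payload": {"moves": [[[0, 0, 0], -4], [[0, 0, 0], -4], [[0, 0, 0], 0]]}}

```text
time_s: 12.02
tcp_pos: [0.5284, 0.1923, 0.1771]
ee_rot: [[0.721, -0.693, 0.002], [-0.693, -0.721, 0.001], [0.001, -0.002, -1.0]]
wrist_force: [-0.2, -0.1, 2.1]
gripper_width: 0.156
gripper_force: 30.0
```

Request:
{"api": "apply_moves", "payload": {"moves": [[[0, 0, 0], -4], [[0, 0, 0], -4], [[0, 0, 0], 0]]}}

```text
time_s: 12.27
tcp_pos: [0.5284, 0.1923, 0.1771]
ee_rot: [[0.809, -0.587, 0.002], [-0.587, -0.809, 0.0], [0.001, -0.001, -1.0]]
wrist_force: [0.1, -0.3, 3.1]
gripper_width: 0.162
gripper_force: 30.0
```

Request:
{"api": "apply_moves", "payload": {"moves": [[[0, 0, 0], -4], [[0, 0, 0], -4], [[0, 0, 0], 0]]}}

```text
time_s: 12.52
tcp_pos: [0.5283, 0.1922, 0.1771]
ee_rot: [[0.883, -0.47, 0.002], [-0.47, -0.883, 0.0], [0.001, -0.001, -1.0]]
wrist_force: [-0.7, -0.0, 3.7]
gripper_width: 0.156
gripper_force: 30.0
```

Request:
{"api": "apply_moves", "payload": {"moves": [[[0, 0, 0], -4], [[0, 0, 0], -4], [[0, 0, 0], 0]]}}

```text
time_s: 12.77
tcp_pos: [0.5283, 0.1923, 0.1771]
ee_rot: [[0.939, -0.343, 0.002], [-0.343, -0.939, 0.0], [0.001, -0.001, -1.0]]
wrist_force: [-1.0, 1.0, 3.9]
gripper_width: 0.158
gripper_force: 30.0
```

```bash
python3 -c "
from h import *
s=r.sense();print({k:np.round(s[k],4).tolist() for k in('joints','tcp_pos','wrist_force','moment')})"
```

```text
{'joints': [36.5286, 18.0608, -12.4643, 0.0384, -59.3892, 33.4136], 'tcp_pos': [0.5283, 0.1923, 0.1771], 'wrist_force': [-0.9618, 0.9799, 3.8924], 'moment': [-0.0458, 0.1979, 0.0322]}
```

Request:
{"api": "apply_moves", "payload": {"moves": [[[0, 0, 0], -4], [[0, 0, 0], -4], [[0, 0, 0], 0]]}}

```text
time_s: 13.02
tcp_pos: [0.5283, 0.1923, 0.177]
ee_rot: [[0.978, -0.209, 0.002], [-0.209, -0.978, 0.0], [0.001, -0.001, -1.0]]
wrist_force: [0.4, 0.0, 4.7]
gripper_width: 0.154
gripper_force: 30.0
```

Request:
{"api": "apply_moves", "payload": {"moves": [[[0, 0, 0], -4], [[0, 0, 0], -4], [[0, 0, 0], 0]]}}

```text
time_s: 13.27
tcp_pos: [0.5283, 0.1922, 0.177]
ee_rot: [[0.997, -0.071, 0.001], [-0.071, -0.997, 0.0], [0.001, -0.001, -1.0]]
wrist_force: [0.2, -0.4, 5.3]
gripper_width: 0.158
gripper_force: 30.0
```

Request:
{"api": "apply_moves", "payload": {"moves": [[[0, 0, -0.0003], -4], [[0, 0, 0], -4], [[0, 0, 0], 0]]}}

```text
time_s: 13.52
tcp_pos: [0.5282, 0.1922, 0.177]
ee_rot: [[0.998, 0.068, 0.001], [0.068, -0.998, 0.0], [0.001, -0.0, -1.0]]
wrist_force: [0.4, 0.4, 4.3]
gripper_width: 0.16
gripper_force: 30.0
```

Request:
{"api": "apply_moves", "payload": {"moves": [[[0, 0, 0], -4], [[0, 0, 0], -4], [[0, 0, 0], 0]]}}

```text
time_s: 13.77
tcp_pos: [0.5281, 0.1923, 0.177]
ee_rot: [[0.978, 0.207, 0.001], [0.207, -0.978, 0.0], [0.001, -0.0, -1.0]]
wrist_force: [0.3, 0.3, 4.7]
gripper_width: 0.162
gripper_force: 30.0
```

Request:
{"api": "apply_moves", "payload": {"moves": [[[0, 0, 0], -4], [[0, 0, 0], -4], [[0, 0, 0], 0]]}}

```text
time_s: 14.02
tcp_pos: [0.5281, 0.1923, 0.177]
ee_rot: [[0.94, 0.341, 0.001], [0.341, -0.94, 0.0], [0.001, -0.0, -1.0]]
wrist_force: [-0.6, 0.6, 5.2]
gripper_width: 0.156
gripper_force: 30.0
```

Request:
{"api": "apply_moves", "payload": {"moves": [[[0, 0, 0], -4], [[0, 0, 0], -4], [[0, 0, 0], 0]]}}

```text
time_s: 14.27
tcp_pos: [0.528, 0.1923, 0.177]
ee_rot: [[0.884, 0.468, 0.001], [0.468, -0.884, 0.0], [0.001, 0.0, -1.0]]
wrist_force: [0.3, 0.4, 4.3]
gripper_width: 0.155
gripper_force: 30.0
```

```bash
python3 -c "
from h import *
s=r.sense();print({k:np.round(s[k],4).tolist() for k in('joints','tcp_pos','wrist_force','moment')})"
```

```text
{'joints': [36.5365, 18.0613, -12.4698, 0.0109, -59.4156, 81.3766], 'tcp_pos': [0.528, 0.1923, 0.177], 'wrist_force': [0.2583, 0.408, 4.2877], 'moment': [0.1571, 0.2989, 0.0703]}
```

Request:
{"api": "apply_moves", "payload": {"moves": [[[0, 0, 0], -4], [[0, 0, 0], -4], [[0, 0, 0], 0]]}}

```text
time_s: 14.52
tcp_pos: [0.528, 0.1925, 0.1764]
ee_rot: [[0.81, 0.586, 0.001], [0.586, -0.81, 0.001], [0.001, -0.0, -1.0]]
wrist_force: [0.5, 1.9, 3.3]
gripper_width: 0.158
gripper_force: 30.0
```

Request:
{"api": "apply_moves", "payload": {"moves": [[[0, 0, 0], -4], [[0, 0, 0], -4], [[0, 0, 0], 0]]}}

```text
time_s: 14.77
tcp_pos: [0.5277, 0.1925, 0.1757]
ee_rot: [[0.721, 0.693, -0.0], [0.693, -0.721, 0.001], [0.0, -0.001, -1.0]]
wrist_force: [1.5, 2.2, -0.9]
gripper_width: 0.16
gripper_force: 30.0
```

It dropped in: z is lower and the contact force is gone. I follow it down into the slot.

Request:
{"api": "apply_moves", "payload": {"moves": [[[0, 0, 0.001], 0], [[0, 0, 0.001], 0], [[0, 0, 0], 0], [[0, 0, 0], 0]]}}

```text
time_s: 15.1
tcp_pos: [0.5281, 0.1926, 0.1744]
ee_rot: [[0.719, 0.695, 0.001], [0.695, -0.719, 0.001], [0.001, -0.0, -1.0]]
wrist_force: [0.9, 2.4, 0.3]
gripper_width: 0.156
gripper_force: 30.0
```

Request:
{"api": "apply_moves", "payload": {"moves": [[[0, 0, 0.001], 0], [[0, 0, 0], 0], [[0, 0, 0], 0]]}}

```text
time_s: 15.35
tcp_pos: [0.5281, 0.1925, 0.1739]
ee_rot: [[0.718, 0.696, 0.001], [0.696, -0.718, 0.001], [0.001, 0.0, -1.0]]
wrist_force: [0.5, 3.0, 3.0]
gripper_width: 0.156
gripper_force: 30.0
```

```bash
python3 -c "
from h import *
s=r.sense();print({k:np.round(s[k],4).tolist() for k in('joints','tcp_pos','wrist_force','moment')})"
```

```text
{'joints': [36.5389, 18.2258, -12.7004, -0.0048, -58.9933, 97.5606], 'tcp_pos': [0.5281, 0.1925, 0.1739], 'wrist_force': [0.5269, 2.9985, 3.0192], 'moment': [1.2722, -0.2284, 0.0902]}
```

Request:
{"api": "apply_moves", "payload": {"moves": [[[0.0003, -0.0004, -0.0005], 0], [[0, 0, 0], -3], [[0, 0, 0], 0], [[0, 0, 0], 0]]}}

```text
time_s: 15.68
tcp_pos: [0.5277, 0.1925, 0.1737]
ee_rot: [[0.682, 0.732, -0.0], [0.732, -0.682, -0.0], [-0.0, -0.0, -1.0]]
wrist_force: [1.9, 3.3, -0.6]
gripper_width: 0.162
gripper_force: 30.0
```

Request:
{"api": "apply_moves", "payload": {"moves": [[[0, 0, 0.0005], 0], [[0, 0, 0], 0], [[0, 0, 0], 0]]}}

```text
time_s: 15.93
tcp_pos: [0.5277, 0.1926, 0.1734]
ee_rot: [[0.681, 0.732, -0.0], [0.732, -0.681, -0.0], [-0.0, -0.0, -1.0]]
wrist_force: [2.4, 3.3, -0.6]
gripper_width: 0.16
gripper_force: 30.0
```

```bash
python3 -c "
from h import *
s=r.sense();print({k:np.round(s[k],4).tolist() for k in('joints','tcp_pos','wrist_force','moment')})"
```

```text
{'joints': [36.5711, 18.2595, -12.7302, -0.0032, -59.0151, 100.5076], 'tcp_pos': [0.5277, 0.1926, 0.1734], 'wrist_force': [2.4173, 3.2801, -0.5547], 'moment': [0.9516, -0.5972, 0.086]}
```

Request:
{"api": "apply_moves", "payload": {"moves": [[[0.0008, 0, 0], 0], [[0, 0, 0.001], 0], [[0, 0, 0], 0], [[0, 0, 0], 0]]}}

```text
time_s: 16.27
tcp_pos: [0.5281, 0.1929, 0.1724]
ee_rot: [[0.681, 0.733, -0.0], [0.733, -0.681, -0.0], [-0.001, -0.0, -1.0]]
wrist_force: [1.9, 2.9, 0.6]
gripper_width: 0.158
gripper_force: 30.0
```

Request:
{"api": "apply_moves", "payload": {"moves": [[[0, 0, 0.001], 0], [[0, 0, 0], 0], [[0, 0, 0], 0]]}}

```text
time_s: 16.52
tcp_pos: [0.5282, 0.193, 0.1716]
ee_rot: [[0.681, 0.733, -0.0], [0.733, -0.681, -0.0], [-0.0, 0.0, -1.0]]
wrist_force: [1.2, 1.4, 1.7]
gripper_width: 0.158
gripper_force: 30.0
```

```bash
python3 -c "
from h import *
s=r.sense();print({k:np.round(s[k],4).tolist() for k in('joints','tcp_pos','wrist_force','moment')})"
```

```text
{'joints': [36.5845, 18.4148, -12.7864, 0.0132, -58.8157, 100.5235], 'tcp_pos': [0.5282, 0.193, 0.1716], 'wrist_force': [1.2445, 1.4288, 1.6887], 'moment': [0.4639, -0.1916, 0.0587]}
```

Request:
{"api": "apply_moves", "payload": {"moves": [[[0.0003, 0, 0.001], 0], [[0, 0, 0], -2], [[0, 0, 0], 0]]}}

```text
time_s: 16.77
tcp_pos: [0.5275, 0.1928, 0.1692]
ee_rot: [[0.655, 0.756, -0.003], [0.756, -0.655, -0.001], [-0.003, -0.001, -1.0]]
wrist_force: [1.9, 0.9, -3.1]
gripper_width: 0.156
gripper_force: 30.0
```

Request:
{"api": "apply_moves", "payload": {"moves": [[[0, 0, 0.001], 0], [[0, 0, 0], 0], [[0, 0, 0], 0]]}}

```text
time_s: 17.02
tcp_pos: [0.5277, 0.1928, 0.1686]
ee_rot: [[0.655, 0.755, -0.002], [0.755, -0.655, -0.001], [-0.003, -0.001, -1.0]]
wrist_force: [0.7, -0.1, -3.4]
gripper_width: 0.159
gripper_force: 30.0
```

```bash
python3 -c "
from h import *
s=r.sense();print({k:np.round(s[k],4).tolist() for k in('joints','tcp_pos','wrist_force','moment')})"
```

```text
{'joints': [36.5877, 18.6, -12.9799, -0.0253, -58.5798, 102.4848], 'tcp_pos': [0.5277, 0.1928, 0.1686], 'wrist_force': [0.7097, -0.071, -3.4134], 'moment': [0.0754, -0.0673, 0.0292]}
```

Freely dropping now. Feel for the bottom of the slot.

Request:
{"api": "apply_moves", "payload": {"moves": [[[0, 0, 0.0008], 0], [[0, 0, 0], 0], [[0, 0, 0], 0]]}}

```text
time_s: 17.27
tcp_pos: [0.5281, 0.193, 0.1685]
ee_rot: [[0.655, 0.756, -0.001], [0.756, -0.655, -0.001], [-0.001, -0.0, -1.0]]
wrist_force: [1.1, -0.4, -2.2]
gripper_width: 0.157
gripper_force: 30.0
```

Request:
{"api": "apply_moves", "payload": {"moves": [[[0, 0, 0.0008], 0], [[0, 0, 0], 0], [[0, 0, 0], 0]]}}

```text
time_s: 17.52
tcp_pos: [0.5284, 0.1933, 0.168]
ee_rot: [[0.655, 0.756, -0.0], [0.756, -0.655, -0.0], [-0.0, 0.0, -1.0]]
wrist_force: [0.4, 0.4, -1.8]
gripper_width: 0.158
gripper_force: 30.0
```

```bash
python3 -c "
from h import *
s=r.sense();print({k:np.round(s[k],4).tolist() for k in('joints','tcp_pos','wrist_force','moment')})"
```

```text
{'joints': [36.5934, 18.6402, -13.0264, 0.0033, -58.3447, 102.5133], 'tcp_pos': [0.5284, 0.1933, 0.168], 'wrist_force': [0.4193, 0.4339, -1.7976], 'moment': [-0.1644, 0.0495, 0.0061]}
```

Request:
{"api": "apply_moves", "payload": {"moves": [[[0, 0, 0.0006], 0], [[0, 0, 0], 0], [[0, 0, 0], 0]]}}

```text
time_s: 17.77
tcp_pos: [0.5286, 0.1934, 0.1677]
ee_rot: [[0.655, 0.756, 0.0], [0.756, -0.655, 0.0], [0.0, 0.0, -1.0]]
wrist_force: [-0.1, -0.5, 0.1]
gripper_width: 0.156
gripper_force: 30.0
```

Request:
{"api": "apply_moves", "payload": {"moves": [[[0, 0, 0.0004], 4], [[0, 0, 0.0004], 4], [[0, 0, 0], 0]]}}

```text
time_s: 18.02
tcp_pos: [0.5288, 0.1935, 0.167]
ee_rot: [[0.754, 0.657, 0.001], [0.657, -0.754, 0.0], [0.001, 0.0, -1.0]]
wrist_force: [0.3, 0.4, 0.2]
gripper_width: 0.157
gripper_force: 30.0
```

```bash
python3 -c "
from h import *
s=r.sense();print({k:np.round(s[k],4).tolist() for k in('joints','tcp_pos','wrist_force','moment')})"
```

```text
{'joints': [36.5944, 18.6995, -13.0973, 0.0215, -58.1497, 94.446], 'tcp_pos': [0.5288, 0.1935, 0.167], 'wrist_force': [0.2689, 0.3856, 0.1605], 'moment': [-0.237, 0.2113, 0.0106]}
```

It follows the thread with low force. I screw clockwise at 4.5 mm/rad (0.39 mm per 5°).

Request:
{"api": "apply_moves", "payload": {"moves": [[[0, 0, 0.0004], 5], [[0, 0, 0.0004], 5], [[0, 0, 0], 0]]}}

```text
time_s: 18.27
tcp_pos: [0.5289, 0.1935, 0.1662]
ee_rot: [[0.856, 0.517, 0.001], [0.517, -0.856, 0.0], [0.001, 0.0, -1.0]]
wrist_force: [-0.7, -0.6, 0.7]
gripper_width: 0.159
gripper_force: 30.0
```

Request:
{"api": "apply_moves", "payload": {"moves": [[[0, 0, 0.0004], 5], [[0, 0, 0.0004], 5], [[0, 0, 0], 0]]}}

```text
time_s: 18.52
tcp_pos: [0.5289, 0.1935, 0.1655]
ee_rot: [[0.932, 0.362, 0.001], [0.362, -0.932, 0.0], [0.001, 0.0, -1.0]]
wrist_force: [0.1, -0.4, 1.4]
gripper_width: 0.158
gripper_force: 30.0
```

```bash
python3 -c "
from h import *
s=r.sense();print({k:np.round(s[k],4).tolist() for k in('joints','tcp_pos','wrist_force','moment')})"
```

```text
{'joints': [36.5932, 18.7844, -13.2161, 0.0273, -57.9389, 74.6179], 'tcp_pos': [0.5289, 0.1935, 0.1655], 'wrist_force': [0.1092, -0.4322, 1.4003], 'moment': [-0.2535, 0.2369, -0.0496]}
```

Request:
{"api": "apply_moves", "payload": {"moves": [[[0, 0, 0.0003], 5], [[0, 0, 0.0004], 5], [[0, 0, 0.0004], 5], [[0, 0, 0], 0]]}}

```text
time_s: 18.85
tcp_pos: [0.5288, 0.1935, 0.1642]
ee_rot: [[0.994, 0.109, 0.001], [0.109, -0.994, 0.0], [0.001, -0.0, -1.0]]
wrist_force: [-0.5, -0.1, 1.2]
gripper_width: 0.161
gripper_force: 30.0
```

Request:
{"api": "apply_moves", "payload": {"moves": [[[0, 0, 0.0003], 5], [[0, 0, 0.0004], 5], [[0, 0, 0.0004], 5], [[0, 0, 0], 0]]}}

```text
time_s: 19.18
tcp_pos: [0.5287, 0.1935, 0.1631]
ee_rot: [[0.989, -0.151, 0.001], [-0.151, -0.989, 0.0], [0.001, -0.0, -1.0]]
wrist_force: [-1.4, 0.7, 1.3]
gripper_width: 0.158
gripper_force: 30.0
```

```bash
python3 -c "
from h import *
s=r.sense();print({k:np.round(s[k],4).tolist() for k in('joints','tcp_pos','wrist_force','moment')})"
```

```text
{'joints': [36.5966, 18.9182, -13.3973, 0.011, -57.6528, 44.7184], 'tcp_pos': [0.5287, 0.1935, 0.1631], 'wrist_force': [-1.3646, 0.7375, 1.291], 'moment': [-0.0918, 0.2791, -0.0167]}
```

Request:
{"api": "apply_moves", "payload": {"moves": [[[0, 0, 0.0003], 5], [[0, 0, 0.0004], 5], [[0, 0, 0.0004], 5], [[0, 0, 0], 0]]}}

```text
time_s: 19.52
tcp_pos: [0.5286, 0.1934, 0.1618]
ee_rot: [[0.916, -0.401, 0.0], [-0.401, -0.916, 0.0], [0.0, -0.0, -1.0]]
wrist_force: [-0.9, -0.7, 1.6]
gripper_width: 0.156
gripper_force: 30.0
```

Request:
{"api": "apply_moves", "payload": {"moves": [[[0, 0, 0.0004], 5], [[0, 0, 0.0004], 5], [[0, 0, 0], 0]]}}

```text
time_s: 19.77
tcp_pos: [0.5285, 0.1934, 0.161]
ee_rot: [[0.833, -0.554, 0.0], [-0.554, -0.833, 0.0], [0.0, -0.0, -1.0]]
wrist_force: [-1.0, -1.0, 0.9]
gripper_width: 0.158
gripper_force: 30.0
```

```bash
python3 -c "
from h import *
s=r.sense();print({k:np.round(s[k],4).tolist() for k in('joints','tcp_pos','wrist_force','moment')})"
```

```text
{'joints': [36.5933, 19.0314, -13.5587, 0.002, -57.406, 19.766], 'tcp_pos': [0.5285, 0.1934, 0.161], 'wrist_force': [-0.9813, -0.9548, 0.9258], 'moment': [-0.0887, 0.2256, -0.0692]}
```

Request:
{"api": "apply_moves", "payload": {"moves": [[[0, 0, 0.0004], 5], [[0, 0, 0.0002], 3], [[0, 0, 0], 0]]}}

```text
time_s: 20.02
tcp_pos: [0.5286, 0.1934, 0.1605]
ee_rot: [[0.748, -0.664, 0.0], [-0.664, -0.748, 0.0], [0.0, -0.0, -1.0]]
wrist_force: [0.2, 0.4, 1.3]
gripper_width: 0.159
gripper_force: 30.0
```

Request:
{"api": "apply_moves", "payload": {"moves": [[[0, 0, 0.0002], 3], [[0, 0, 0.0002], 3], [[0, 0, 0], 0]]}}

```text
time_s: 20.27
tcp_pos: [0.5286, 0.1933, 0.1601]
ee_rot: [[0.674, -0.739, 0.0], [-0.739, -0.674, -0.0], [0.0, -0.0, -1.0]]
wrist_force: [0.5, -0.6, 1.4]
gripper_width: 0.156
gripper_force: 30.0
```

```bash
python3 -c "
from h import *
s=r.sense();print({k:np.round(s[k],4).tolist() for k in('joints','tcp_pos','wrist_force','moment')})"
```

```text
{'joints': [36.5914, 19.0825, -13.6298, 0.0133, -57.2794, 5.7874], 'tcp_pos': [0.5286, 0.1933, 0.1601], 'wrist_force': [0.4862, -0.6216, 1.3569], 'moment': [-0.1036, 0.1864, 0.0049]}
```

Request:
{"api": "apply_moves", "payload": {"moves": [[[0, 0, 0.0002], 3], [[0, 0, 0.0002], 3], [[0, 0, 0], 0]]}}

```text
time_s: 20.52
tcp_pos: [0.5286, 0.1932, 0.16]
ee_rot: [[0.593, -0.805, 0.0], [-0.805, -0.593, -0.0], [0.0, -0.0, -1.0]]
wrist_force: [-0.4, -0.8, 3.7]
gripper_width: 0.158
gripper_force: 30.0
```

```bash
python3 -c "
from h import *
s=r.sense();print({k:np.round(s[k],4).tolist() for k in('joints','tcp_pos','wrist_force','moment')})"
```

```text
{'joints': [36.5873, 19.0824, -13.6463, 0.0337, -57.2616, -0.2392], 'tcp_pos': [0.5286, 0.1932, 0.16], 'wrist_force': [-0.4468, -0.7974, 3.66], 'moment': [-0.3852, 0.4262, 0.0103]}
```

Request:
{"api": "apply_moves", "payload": {"moves": [[[0, 0, 0.0001], 3], [[0, 0, 0.0001], 0], [[0, 0, 0], 0]]}}

```text
time_s: 20.77
tcp_pos: [0.5286, 0.1932, 0.16]
ee_rot: [[0.551, -0.835, 0.001], [-0.835, -0.551, -0.0], [0.001, -0.0, -1.0]]
wrist_force: [-1.0, -1.0, 5.1]
gripper_width: 0.158
gripper_force: 30.0
```

```bash
python3 -c "
from h import *
s=r.sense();print({k:np.round(s[k],4).tolist() for k in('joints','tcp_pos','wrist_force','moment')})"
```

```text
{'joints': [36.589, 19.0807, -13.6542, 0.0366, -57.2479, -3.1749], 'tcp_pos': [0.5286, 0.1932, 0.16], 'wrist_force': [-1.0194, -0.9845, 5.0534], 'moment': [-0.4063, 0.492, 0.0054]}
```

The flange is on the rim, since z stays at 0.160. I turn on without pressing until the torque says snug.

Request:
{"api": "apply_moves", "payload": {"moves": [[[0, 0, -0.0003], 3], [[0, 0, 0], 0]]}}

```text
time_s: 20.93
tcp_pos: [0.5285, 0.1932, 0.16]
ee_rot: [[0.505, -0.863, 0.0], [-0.863, -0.505, -0.0], [0.0, 0.0, -1.0]]
wrist_force: [-1.6, -0.7, 4.0]
gripper_width: 0.158
gripper_force: 30.0
```

```bash
cat >q.py <<'E'
from h import *
s=r.sense();R=np.array(s["ee_rot"]);print({k:np.round(s[k],4).tolist() for k in('tcp_pos','wrist_force','moment')},"j6",round(s["joints"][5],2),"eff",np.round(s["effort"][5],3),"w",s["gripper_width"])
E
python3 q.py
```

```text
{'tcp_pos': [0.5285, 0.1932, 0.16], 'wrist_force': [-1.6109, -0.7079, 4.0396], 'moment': [-0.3994, 0.5412, 0.0473]} j6 -6.27 eff -0.288 w 0.1575943564111173
```

Request:
{"api": "apply_moves", "payload": {"moves": [[[0, 0, 0], 3], [[0, 0, 0], 0]]}}

```text
time_s: 21.1
tcp_pos: [0.5283, 0.1932, 0.16]
ee_rot: [[0.459, -0.888, -0.0], [-0.888, -0.459, -0.0], [0.0, 0.0, -1.0]]
wrist_force: [-1.1, -1.0, 4.9]
gripper_width: 0.159
gripper_force: 30.0
```

```bash
python3 q.py
```

```text
{'tcp_pos': [0.5283, 0.1932, 0.16], 'wrist_force': [-1.125, -1.0486, 4.9086], 'moment': [-0.4074, 0.6117, 0.0864]} j6 -9.28 eff -0.304 w 0.15904879177997552
```

Request:
{"api": "apply_moves", "payload": {"moves": [[[0, 0, 0], 3], [[0, 0, 0], 0]]}}

```text
time_s: 21.27
tcp_pos: [0.5282, 0.1931, 0.1599]
ee_rot: [[0.412, -0.911, -0.0], [-0.911, -0.412, -0.001], [0.0, 0.001, -1.0]]
wrist_force: [-1.5, -2.0, 5.2]
gripper_width: 0.16
gripper_force: 30.0
```

```bash
python3 q.py
```

```text
{'tcp_pos': [0.5282, 0.1931, 0.1599], 'wrist_force': [-1.5216, -1.9629, 5.2237], 'moment': [-0.4498, 0.687, 0.1543]} j6 -12.27 eff -0.364 w 0.15958057673256396
```

Request:
{"api": "apply_moves", "payload": {"moves": [[[0, 0, -0.0004], 3], [[0, 0, 0], 0]]}}

```text
time_s: 21.43
tcp_pos: [0.5281, 0.193, 0.1598]
ee_rot: [[0.364, -0.931, -0.001], [-0.931, -0.364, -0.001], [0.0, 0.001, -1.0]]
wrist_force: [-1.1, -1.8, 3.5]
gripper_width: 0.157
gripper_force: 30.0
```

```bash
python3 q.py
```

```text
{'tcp_pos': [0.5281, 0.193, 0.1598], 'wrist_force': [-1.1116, -1.7847, 3.4963], 'moment': [-0.5402, 0.6153, 0.2606]} j6 -15.26 eff -0.507 w 0.1572038538362557
```

Request:
{"api": "apply_moves", "payload": {"moves": [[[0, 0, -0.0002], 3], [[0, 0, 0], 0]]}}

```text
time_s: 21.6
tcp_pos: [0.528, 0.193, 0.1599]
ee_rot: [[0.315, -0.949, -0.001], [-0.949, -0.315, -0.001], [0.001, 0.001, -1.0]]
wrist_force: [-0.9, -2.7, 3.1]
gripper_width: 0.156
gripper_force: 30.1
```

```bash
python3 q.py
```

```text
{'tcp_pos': [0.528, 0.193, 0.1599], 'wrist_force': [-0.9323, -2.6813, 3.0928], 'moment': [-0.5307, 0.6441, 0.4326]} j6 -18.26 eff -0.691 w 0.15615675972005416
```

Torque is 0.43 N·m and rising steeply, so it is snug. I release it and lift away.

Request:
{"api": "apply_moves", "payload": {"moves": [[[0, 0, 0], 0], [[0, 0, 0], 0], [[0, 0, 0], 0], [[0, 0, 0], 0], [[0, 0, 0], 0]], "hand": 0.04}}

```text
time_s: 22.02
tcp_pos: [0.5285, 0.1935, 0.1599]
ee_rot: [[0.311, -0.95, -0.0], [-0.95, -0.311, 0.0], [-0.0, -0.0, -1.0]]
wrist_force: [-0.4, -0.4, 0.4]
gripper_width: 0.423
gripper_force: 0.0
```

Request:
{"api": "apply_moves", "payload": {"moves": [[[0, 0, -0.005], 0], [[0, 0, -0.015], 0], [[0, 0, -0.03], 0], [[0, 0, -0.035], 0], [[0, 0, -0.03], 0]]}}

```text
time_s: 22.43
tcp_pos: [0.5287, 0.1933, 0.2775]
ee_rot: [[0.311, -0.95, 0.001], [-0.95, -0.311, 0.0], [0.0, -0.001, -1.0]]
wrist_force: [1.4, 0.8, -0.1]
gripper_width: 0.457
gripper_force: 0.0
```

Request:
{"api": "apply_moves", "payload": {"moves": [[[-0.03, 0, 0], 0], [[-0.03, 0, 0], 0], [[0, 0, 0], 0], [[0, 0, 0], 0], [[0, 0, 0], 0]]}}

```text
time_s: 22.85
tcp_pos: [0.5097, 0.2502, 0.2751]
ee_rot: [[0.311, -0.95, -0.0], [-0.95, -0.311, -0.0], [0.0, 0.0, -1.0]]
wrist_force: [0.6, -0.1, -0.3]
gripper_width: 0.458
gripper_force: 0.0
```

```bash
python3 q.py; python3 - <<'E'
from h import *
p=imaging.capture("wrist");cv2.imwrite("pics/end_w.png",p["frame"])
q=imaging.capture("side");cv2.imwrite("pics/end_s.png",cv2.resize(q["frame"][110:210,190:330],None,fx=5,fy=5,interpolation=cv2.INTER_CUBIC))
cv2.imwrite("pics/end.png",np.vstack([cv2.resize(p["frame"],(533,300)),cv2.resize(q["frame"][120:200,190:332],(533,300),interpolation=cv2.INTER_CUBIC)]))
for t in("screw","screw_grip","well_mouth"):
  for d in models.place_of(p,t)[:1]:
    uv=np.array(d["at"])*[560,420];print(t,d["confidence"],uv,onz(p,uv,.177 if "grip" in t else .15))
E
```

```text
{'tcp_pos': [0.5097, 0.2502, 0.2751], 'wrist_force': [0.602, -0.0719, -0.3442], 'moment': [-0.0367, 0.1448, 0.0189]} j6 -24.36 eff 0.0 w 0.45788172616614364
screw 0.63 [279.496 120.708] [0.5276391  0.18991411 0.15      ]
screw_grip 0.59 [277.424 125.286] [0.52866503 0.19175432 0.177     ]
```

View pics/end.png

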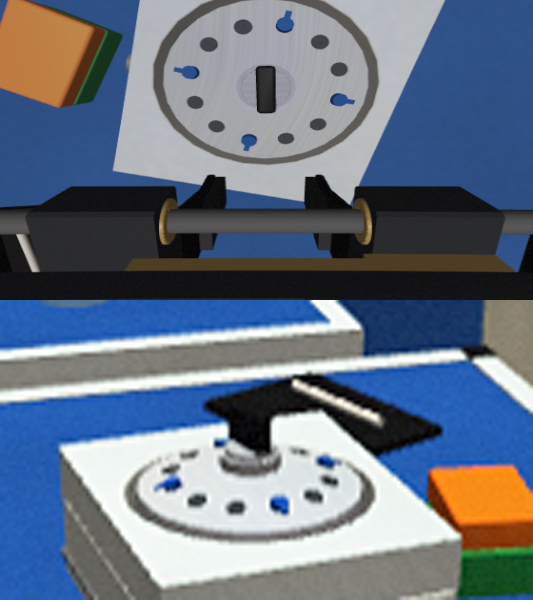

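The screw sits upright with its flange on the hub. The handle is at (265,90) in the wrist view and (250,440) in the side crop, and the gripper is clear of it. I hand in.

```bash
python3 -c "
from station import r
print(r.finish_job())"
```

```text
the job is handed in; nothing more can be done
None
```

The hold-down screw is in the centrifuge hub, threaded and turned to a light snug torque of about 0.4 N·m with its flange on the rim; the gripper is clear, and the job was handed in at about 23 s with no verdict shown.

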